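# Hang the foot file on the hook inside the vanity cabinet

### The job

Draw the flat wooden foot file out from under the loaded footed tray without shifting the tray, the mug or the denture cup on it. Then take the file in under the front board of the low glass-topped cabinet, tilting it eye end up to clear the board and the roof, put its eye over the hook inside and leave it hanging freely there. Leave the glasses case, the denture brush and the cream jar where they are.

Things in the scene. Friction and masses are not known exactly. Their poses are not given: they have to be found in the camera images.
- file_mid (a point): Foot file: flat pale-wood paddle, 195 mm long, 6 thick, 45 g. Tail half: 97 long, 40 wide, dark patch on top, may be pinched across its width; other half: 22 wide handle ending in a round eye. Point: its middle (mid-thickness). x runs from tail to eye, y across, z out of the flat face. It starts flat on the counter, crosswise under the tray between its feet, almost filling the 7.5 gap.
- file_eye (a point): Centre of the file's eye (25 mm hole, 38 outside), mid-thickness, 78.5 from file_mid along the file's +x. Axes as file_mid; the hole runs along z. At the start the eye end sticks out 20 to 40 mm on the tray's -y side.
- file_tail (a point): Middle of the square tail end of the file, mid-thickness, 97.5 from file_mid along the file's -x. Axes as file_mid. At the start it sticks out 65 to 85 mm on the tray's +y side, towards the clear middle of the counter.
- tray: Wooden tray 250 mm (its x) by 90 (its y), loose, 0.5 kg, on four rubber feet 7.5 high, 16 across, at x +-110, y +-32; board from 7.5 to 15.5 above the counter, rim to 24. Origin: under its centre, on the counter. Carries the mug and denture cup. If the file is lifted by more than 1.5 mm while under it, it lifts the tray.
- mug: White ceramic mug, 74 across and 88 high mm, 0.3 kg, standing on one end of the tray; its handle points roughly to the tray's -y. Origin: centre of its underside. z is its upright axis.
- denture_cup: Pink denture cup with a screw lid, 76 across and 71 high mm, standing on the other end of the tray. Origin: centre of its underside. z is its upright axis.
- cabinet: Low white cabinet fixed on the counter, 150 mm deep, 270 wide (246 inside), 298 high; open front and back, glass roof. Origin: middle of its front lower edge; x goes level inwards, z up. Floor top z 6, roof underside z 290. A front board (x 0 to 12) hangs from the roof down to z 245: enter below it. A back rail (x 115 to 127, z 184 to 220) carries the hook.
- hook_tip (a point): Tip of the hook: a straight steel prong 8 mm thick on the middle of the back rail, pointing forwards and up at 45 degrees; the tip is at (mm) x 80, y 0, z 240 in the cabinet frame. Axes as the cabinet.
- hook_root (a point): Root of the hook prong on the back rail, at x 115, y 0, z 205 mm in the cabinet frame. Axes as the cabinet.
- glasses_case: Black glasses case 65 by 160 by 36 mm, bystander. Origin: centre of its underside.
- denture_brush: White double-headed denture brush about 185 long, 22 high mm, lying on the counter, bystander. Origin: near mid-length, underside.
- cream_jar: White jar 60 across, 50 high mm, bystander. Origin: centre of its underside.

How it is judged:
By the outcome, as a careful person would: the job done as asked, in the order asked, and still so for the second after the job is handed in, with the robot touching nothing.
It also fails if it takes over 61 s, if anything falls off the work surface, if the arm or the gripper's body presses on something with over 40 N, if the wrist force passes 120 N, or if a joint passes its speed limit or range.

### The arm

A 6-joint arm with a two-finger parallel gripper is mounted at the origin on the work surface. World frame = base frame: x ahead of the robot, y to its left, z up, the work surface at z = 0. Lengths are in mm, angles in rad, forces in N, time in s.
With the tool pointing down it reaches from about 400 to 925 mm from the base axis. Payload 12.5 kg.
Tool frame: the origin (TCP) lies midway between the tips of the shut fingers; the grasp point (between the pads) lies 19 mm behind it; z points along the fingers, y is the line along which they close (so a half turn about z gives the same grasp; the last joint's range is limited). The gripper opens to 95 mm and grips with 3 to 60 N. Pads are 20 mm wide; open, the fingers measure 119 mm over their backs; the gripper's body (75 mm by 180 mm) begins 59 mm behind the grasp point.
Start: joints at [-1.252, 0.491, 1.559, -0, 1.092, -0.106], TCP at [257.612, -569.462, 178.861] pointing down, gripper open.
Joint ranges: [-3.1, 3.1], [-0.84, 2.19], [0.05, 2.79], [-1.13, 4.28], [0.06, 2.93], [-2.69, 2.69]. Speed limits (rad/s): [2.22, 2.22, 2.79, 3.14, 3.14, 3.14].

### API

Orientations are given as [roll, pitch, yaw] about the fixed x, y, z axes, in that order (R = Rz(yaw) Ry(pitch) Rx(roll)).
In Python, from cell import readout, eyes, env gives the robot as it stands.
- The arm moves only by the tool move_arm, never from a script. Its argument "plan" is a list of rows, each a list of 3 entries, a list of its own where there are three numbers: the turn, a rotation vector about the tool's x, y, z in degrees, then the shift along the tool's x, y, z in m, then the gripper command: -1 is shut, 1 is fully open, values between are in proportion. In form: [[[ax, ay, az], [x, y, z], jaw], ...]. A call has 1 to 5 rows; each row is the pose to reach, as a shift and turn from the pose commanded when the call began, along the tool's axes at that moment; what a row does not reach only later rows make up. A row lasts 1/8 s, in which the tool goes at most 62.5 mm and 10.7 degrees, less where a joint would pass 70% of its speed; a pose out of reach is approached as far as the arm can. A call with a gripper value outside its range is refused whole. The fingers move at their own pace and stop on an object; the grip force is fixed at half the most. Time passes only in rows, so rows that repeat a pose let the fingers close. It gives the time, the measured TCP pose, the force, the opening and the grip force at its end, in the units of the state.
- readout.state(): the state, without advancing time (a new reading comes with each control period).
- eyes.read_camera(name): name is "scene" or "top" or "wrist"; returns a dict with "img" (420x560x3 uint8, red, green, blue), "K" (3x3 intrinsics, pixels), "extrinsics" (4x4, takes a point from camera to world coordinates). Camera axes: x right, y up, looking along -z (the intrinsics and any distortion apply to the point x, -y, -z); pixel columns grow to the right and rows downward; lengths in mm; the calibration is good to about 2 mm. A picture is of the moment at which its call begins. There is no depth.
- env.job_done(): hands the job in; it is judged then, once.
Trained networks look in a picture, given as the dict that the camera call returned (one of the last four; its "shot" number tells which), for a name from the list of things; names that differ only in an ending like _2 or _b are one class to them, and where a whole thing is asked for, a point or a joint stands for the part that bears it (a point fixed in the world has none). Each returns a list of dicts, best first, with "score" (0 to 1); they miss things now and then, are a little off and sometimes report something else, mostly with a low value. They report only what shows in the picture. A call takes as long as a camera call.
- eyes.cut_out(picture, name): "mask" (420x560 bool, what is visible of it) and "uv" ([column, row] in pixels, amid what is visible of it).
The state is a dict: "t": time; "joints": joint angles; "qvel": joint speeds; "tau": joint torques, N m; "eef_pos": TCP position; "tcp_rot": TCP orientation; "ft_force": force on the tool from outside, world axes, zero at the start; "moment": the same for the moment, N m; "opening": opening from 0.0 (shut) to 1.0 (fully open); "grip_force": force on a finger pad.
Only numpy, scipy, OpenCV 4.12 (cv2) and the standard library are available. Lean on these libraries where they do the work, as an engineer would, in place of code of your own. Each camera call takes 0.05 s, during which the arm holds its last target. There are 200 camera calls.

## Working session

There is one attempt and no reset: what is moved stays moved. The work goes in short steps, Python scripts to look and compute and a tool call to move; the robot and the scene stay as the last step left them, time stands still between calls to the robot, and variables do not carry over. Pictures are saved under pics/ and viewed, at most 10 in all, crops included, and the job is handed in when it is done.

Besides the shell and the picture viewer there is one more tool, called after "Emit:" as name(argument=value, ...) on one line, values as JSON. move_arm: Moves the arm, as the interface text tells. Its arguments: {"type":"object","properties":{"plan":{"type":"array","items":{"type":"array"}}},"required":["plan"]}

```bash
ls; mkdir -p pics
python3 - <<'E'
from cell import readout, eyes, env
import cv2,numpy as np
s=readout.state(); print({k:np.round(v,3).tolist() for k,v in s.items()})
for n in ["scene","top"]:
    p=eyes.read_camera(n); cv2.imwrite(f"pics/{n}0.png",p["img"][:,:,::-1])
    print(n,p["K"].tolist(),np.round(p["extrinsics"],3).tolist(),[k for k in p])
    for o in ["file_mid","file_eye","file_tail","tray","mug","denture_cup","cabinet","hook_tip","glasses_case","denture_brush","cream_jar"]:
        try:
            r=eyes.cut_out(p,o)
            print(o,[(round(d["score"],2),np.round(d["uv"]).tolist(),int(d["mask"].sum())) for d in r[:2]])
        except Exception as e: print(o,e)
E
```

```text
pics
{'t': 0.0, 'joints': [-1.252, 0.492, 1.559, -0.0, 1.092, -0.106], 'qvel': [-0.001, 0.001, 0.0, 0.001, -0.0, -0.0], 'tau': [-0.001, -61.264, -25.818, 0.069, 0.048, -0.0], 'eef_pos': [257.498, -569.169, 178.245], 'tcp_rot': [-3.14, -0.0, 0.425], 'ft_force': [-0.507, -0.462, -0.818], 'moment': [-0.024, 0.025, -0.017], 'grip_force': 0.0, 'opening': 1.001}
scene [[412.8272397931365, 0.0, 276.96092753822717], [0.0, 412.8272397931365, 210.677615576177], [0.0, 0.0, 1.0]] [[-0.638, -0.463, 0.616, 1185.648], [0.77, -0.39, 0.505, 410.127], [0.007, 0.796, 0.605, 719.514], [0.0, 0.0, 0.0, 1.0]] ['img', 'K', 'extrinsics', 'shot']
file_mid [(0.56, [271.0, 204.0], 229)]
file_eye [(0.69, [272.0, 205.0], 241)]
file_tail [(0.82, [270.0, 204.0], 234)]
tray [(0.92, [249.0, 202.0], 926)]
mug [(0.81, [260.0, 171.0], 899)]
denture_cup [(0.56, [233.0, 196.0], 770)]
cabinet [(0.89, [398.0, 264.0], 22199)]
hook_tip [(0.83, [397.0, 264.0], 22594)]
glasses_case [(0.94, [217.0, 294.0], 1881)]
denture_brush []
cream_jar [(0.76, [277.0, 278.0], 664), (0.26, [246.0, 203.0], 991)]
top [[404.6031637916494, 0.0, 277.59670300473215], [0.0, 404.6031637916494, 212.40287838677745], [0.0, 0.0, 1.0]] [[-0.008, 0.986, -0.164, 460.83], [-1.0, -0.007, 0.003, -48.34], [0.002, 0.164, 0.986, 1083.077], [0.0, 0.0, 0.0, 1.0]] ['img', 'K', 'extrinsics', 'shot']
file_mid [(0.81, [345.0, 286.0], 515)]
file_eye [(0.67, [344.0, 287.0], 494)]
file_tail [(0.82, [347.0, 281.0], 478)]
tray [(0.73, [366.0, 277.0], 1756)]
mug [(0.67, [384.0, 308.0], 999)]
denture_cup [(0.83, [374.0, 249.0], 788)]
cabinet [(0.78, [154.0, 214.0], 13332), (0.52, [342.0, 286.0], 428)]
hook_tip [(0.69, [153.0, 216.0], 13421)]
glasses_case [(0.92, [289.0, 160.0], 1386), (0.66, [342.0, 286.0], 477)]
denture_brush [(0.73, [336.0, 180.0], 372), (0.73, [384.0, 305.0], 1087)]
cream_jar [(0.77, [261.0, 199.0], 380), (0.18, [343.0, 286.0], 487)]
```

```bash
python3 -c "
import cv2
a=cv2.imread('pics/top0.png');b=cv2.imread('pics/scene0.png')
cv2.imwrite('pics/top1.png',cv2.resize(a,(800,600)));cv2.imwrite('pics/scene1.png',cv2.resize(b,(800,600)))"
```

```text
(no output)
```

View pics/top1.png

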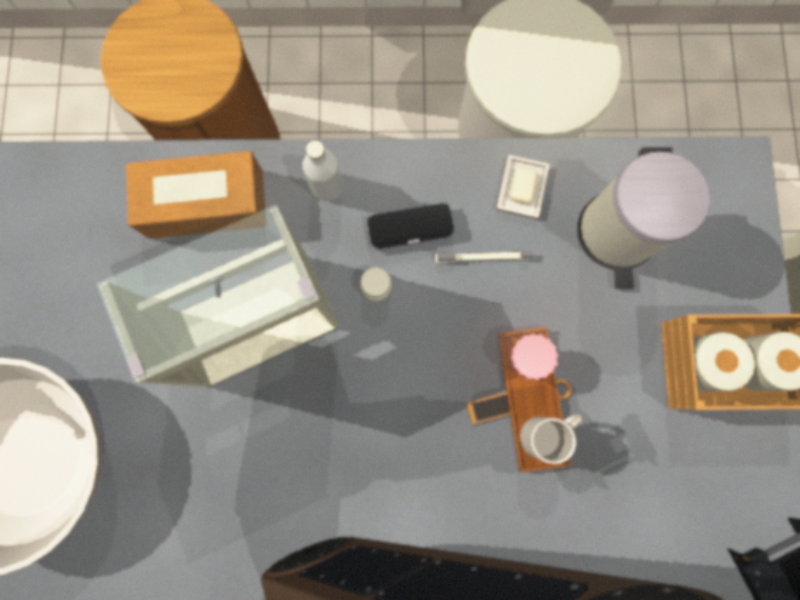

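View pics/scene1.png

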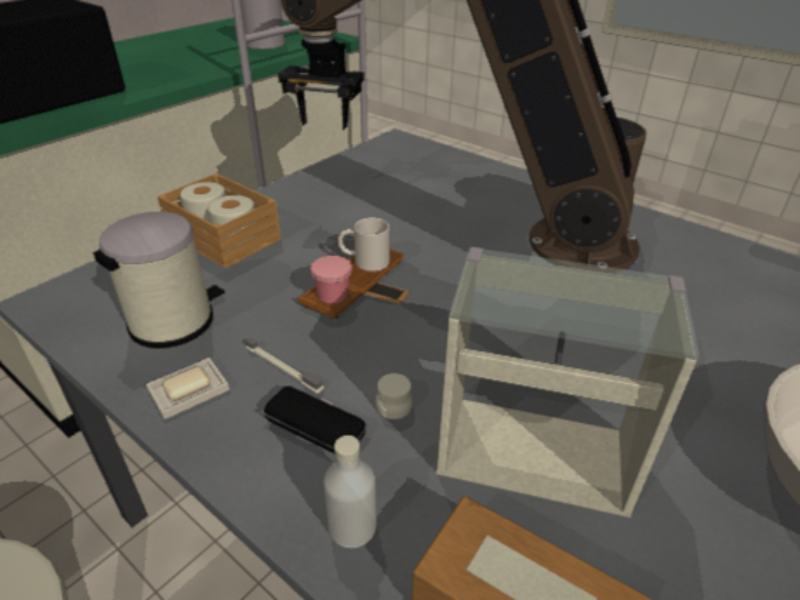

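The top view shows the file tail left of the tray, at about (488,407) of 800x600. The cabinet's open front faces the robot, and the hook is at (218,288). The scene view shows the back rail on the side away from the robot. Next I'll fit the cabinet and file poses from the masks.

```bash
cat > h.py <<'E'
import numpy as np,cv2
from cell import readout,eyes,env
from scipy.spatial.transform import Rotation as Ro
def proj(p,X):
    E=p["extrinsics"];X=np.atleast_2d(X)
    c=(X-E[:3,3])@E[:3,:3]; c=c*[1,-1,-1]
    u=c@p["K"].T; return u[:,:2]/u[:,2:]
def ray(p,uv):
    E=p["extrinsics"];uv=np.atleast_2d(uv)
    d=np.c_[uv,np.ones(len(uv))]@np.linalg.inv(p["K"]).T*[1,-1,-1]@E[:3,:3].T
    return E[:3,3],d
def onz(p,uv,z):
    o,d=ray(p,uv); return o+d*((z-o[2])/d[:,2])[:,None]
def st():
    s=readout.state(); return s,Ro.from_euler('xyz',s["tcp_rot"])
E
cat > a.py <<'E'
from h import *
from scipy.optimize import minimize
P={n:eyes.read_camera(n) for n in("scene","top")}
M={n:max(eyes.cut_out(P[n],"cabinet"),key=lambda d:d["score"])["mask"].astype(np.uint8) for n in P}
def hull(m):
    m=cv2.morphologyEx(m,cv2.MORPH_OPEN,np.ones((3,3)))
    n,l,s,_=cv2.connectedComponentsWithStats(m);k=1+np.argmax(s[1:,4])
    o=np.zeros((1680,2240),np.uint8);pts=np.argwhere(l==k)[:,::-1].astype(float)
    pts=np.r_[pts-.5,pts+.5]
    h=cv2.convexHull(((pts+.5)*4).astype(np.int32));cv2.fillConvexPoly(o,h,1);return o
H={n:hull(M[n]) for n in P}
B=np.array([[x,y,z] for x in(0,150) for y in(-135,135) for z in(0,298)],float)
def T(v,X): c,s=np.cos(v[2]),np.sin(v[2]);return X@np.array([[c,s,0],[-s,c,0],[0,0,1]])+[v[0],v[1],0]
def cost(v,ns=("scene","top")):
    e=0
    for n in ns:
        o=np.zeros((1680,2240),np.uint8);cv2.fillConvexPoly(o,cv2.convexHull(((proj(P[n],T(v,B))+.5)*4).astype(np.int32)),1)
        e+=1-(o&H[n]).sum()/(o|H[n]).sum()
    return e
f=onz(P["top"],np.array([[240,325]])*.7*[1,1]+[[-73,-1]][0]*0,0)
for ns in(("scene","top"),("scene",),("top",)):
    best=min((minimize(cost,[x0[0],x0[1],y],args=(ns,),method="Nelder-Mead",options=dict(initial_simplex=[[x0[0],x0[1],y],[x0[0]+40,x0[1],y],[x0[0],x0[1]+40,y],[x0[0],x0[1],y+.2]])) for x0 in[(350,250),(420,280)] for y in(.2,.5)),key=lambda r:r.fun)
    print(ns,best.x,best.fun)
    if len(ns)==2: v=best.x
for n in P: print(n,"hook tip/root px",proj(P[n],T(v,np.array([[80,0,240.],[115,0,205]]))).round(1).tolist())
print("hook world",T(v,np.array([[80,0,240.],[115,0,205]])))
p=P["top"]
r=eyes.cut_out(p,"file_tail")[0]["mask"].astype(np.uint8)
n,l,s,_=cv2.connectedComponentsWithStats(r);k=1+np.argmax(s[1:,4])
w=onz(p,np.argwhere(l==k)[:,::-1],6)[:,:2]
print("file rect",cv2.minAreaRect(w.astype(np.float32)),cv2.boxPoints(cv2.minAreaRect(w.astype(np.float32))).round(1).tolist())
for o in("tray","mug","denture_cup","glasses_case","denture_brush","cream_jar"):
    r=eyes.cut_out(p,o)
    if r: print(o,onz(p,r[0]["uv"],10).round()[0,:2],r[0]["score"])
E
python3 a.py
```

```text
Traceback (most recent call last):
  File "a.py", line 4, in <module>
    M={n:max(eyes.cut_out(P[n],"cabinet"),key=lambda d:d["score"])["mask"].astype(np.uint8) for n in P}
         ~~~^^^^^^^^^^^^^^^^^^^^^^^^^^^^^^^^^^^^^^^^^^^^^^^^^^^^^^
ValueError: max() iterable argument is empty
```

```bash
cat >> h.py <<'E'
def look(cam,name,n=4):
    for _ in range(n):
        p=eyes.read_camera(cam); r=eyes.cut_out(p,name)
        if r and r[0]["score"]>.4: return p,r[0]
    return p,None
E
sed -i '3,4d' a.py; sed -i '2a L={n:look(n,"cabinet") for n in("scene","top")};P={n:L[n][0] for n in L};M={n:L[n][1]["mask"].astype(np.uint8) for n in L}' a.py
sed -i 's/^p=P\["top"\]/p,q=look("top","file_tail")/; s/^r=eyes.cut_out(p,"file_tail").*/r=q["mask"].astype(np.uint8)/' a.py
python3 a.py
```

```text
Traceback (most recent call last):
  File "a.py", line 19, in <module>
    f=onz(P["top"],np.array([[240,325]])*.7*[1,1]+[[-73,-1]][0]*0,0)
                   ~~~~~~~~~~~~~~~~~~~~~~~~~~~~~~^~~~~~~~~~~~~~~~
ValueError: operands could not be broadcast together with shapes (1,2) (0,)
```

```bash
sed -i '/^f=onz/d' a.py; python3 a.py
```

```text
('scene', 'top') [5.42936352e+02 1.79240890e+02 4.31457293e-01] 0.023047336280733854
('scene',) [5.44191380e+02 1.79183865e+02 4.30326600e-01] 0.008712187809414518
('top',) [5.43422670e+02 1.79864752e+02 4.31471536e-01] 0.012179202374463571
scene hook tip/root px [[393.1, 233.5], [388.8, 260.8]]
top hook tip/root px [[152.9, 206.6], [151.7, 195.4]]
hook world [[615.6049346  212.69648899 240.        ]
 [647.39743947 227.33331359 205.        ]]
file rect ((445.20953369140625, -218.68988037109375), (40.549015045166016, 77.49208068847656), 14.430248260498047) [[415.8999938964844, -186.1999969482422], [435.20001220703125, -261.29998779296875], [474.5, -251.1999969482422], [455.20001220703125, -176.10000610351562]]
tray [ 469. -293.] 0.65
mug [ 385. -330.] 0.72
denture_cup [ 537. -308.] 0.76
glasses_case [793. -82.] 0.63
denture_brush [ 725. -218.] 0.67
cream_jar [683.  -4.] 0.88
```

```bash
cat >> h.py <<'E'
def rel(pos,R):
    s,C=st()
    print("turn",np.degrees((C.inv()*R).as_rotvec()).round(1).tolist(),"shift",(C.inv().apply(np.array(pos)-s["eef_pos"])/1000).round(4).tolist())
def down(yaw): return Ro.from_euler('xyz',[np.pi,0,yaw])
E
python3 -c "
from h import *
rel([443,-210,178],down(1.822))"
```

```text
turn [0.0, 0.0, -80.1] shift [0.3171, -0.2511, 0.0008]
```

Emit:
move_arm(plan=[[[0,0,-10],[0.045,-0.036,0],0.4],[[0,0,-20],[0.09,-0.071,0],0.4],[[0,0,-30],[0.13,-0.104,0],0.4],[[0,0,-40],[0.17,-0.136,0],0.4],[[0,0,-50],[0.21,-0.168,0],0.4]])

```text
t: 2.78
eef_pos: [380.3, -328.4, 179.0]
tcp_rot: [3.141, 0.0, 1.303]
ft_force: [2.0, 0.5, 0.0]
opening: 0.701
grip_force: 0.0
```

```bash
python3 -c "
from h import *
rel([443,-210,130],down(1.822))"
```

```text
turn [0.0, 0.0, -29.7] shift [0.1308, 0.0291, 0.049]
```

Emit:
move_arm(plan=[[[0,0,-10],[0.045,0.01,0.0],0.4],[[0,0,-20],[0.09,0.02,0.02],0.4],[[0,0,-29.7],[0.131,0.029,0.049],0.4],[[0,0,-29.7],[0.131,0.029,0.049],0.4]])

```text
t: 3.28
eef_pos: [443.0, -209.1, 128.4]
tcp_rot: [-3.14, -0.002, 1.821]
ft_force: [-0.5, 0.7, 0.1]
opening: 0.7
grip_force: 0.0
```

```bash
cat > w.py <<'E'
from h import *
s,C=st();print(s["eef_pos"].round(1) if hasattr(s["eef_pos"],'round') else s["eef_pos"],s["tcp_rot"],s["joints"],s["ft_force"])
p,q=look("wrist","file_tail")
im=p["img"][:,:,::-1].copy()
if q:
    m=q["mask"].astype(np.uint8);n,l,ss,_=cv2.connectedComponentsWithStats(m);k=1+np.argmax(ss[1:,4])
    w=onz(p,np.argwhere(l==k)[:,::-1],6)[:,:2]
    R=cv2.minAreaRect(w.astype(np.float32));print(R,cv2.boxPoints(R).round(1).tolist())
    c,_=cv2.findContours(m,0,2);cv2.drawContours(im,c,-1,(0,0,255),1)
cv2.imwrite("pics/w1.png",im)
E
python3 w.py
```

```text
[ 443.  -209.1  128.4] [-3.13962256e+00 -2.23307465e-03  1.82052877e+00] [-5.76030740e-01  3.67800783e-01  1.94003990e+00  8.87171148e-05
  8.36729142e-01 -8.25824908e-01] [-0.52970086  0.74824425  0.10319092]
((442.1204833984375, -219.7902374267578), (42.15058135986328, 78.12215423583984), 13.590513229370117) [[412.5, -186.8000030517578], [430.79998779296875, -262.70001220703125], [471.79998779296875, -252.8000030517578], [453.3999938964844, -176.89999389648438]]
```

View pics/w1.png

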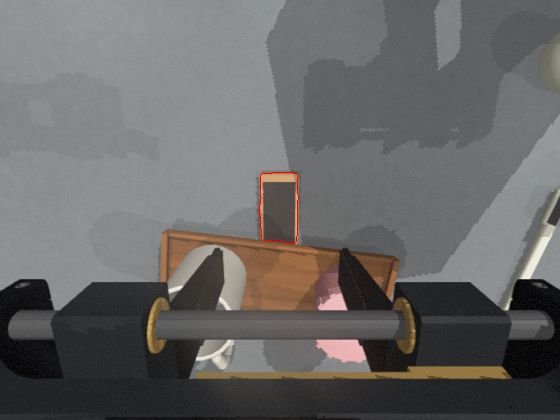

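The wrist picture shows the file tail at (280,208), aligned with the image, its mask clean and the tray edge at row 240. I'll descend to pinch about 22 mm from the tail end.

Emit:
move_arm(plan=[[[0,0,0.3],[0.007,-0.002,0.05],0.4],[[0,0,0.3],[0.007,-0.002,0.1],0.4],[[0,0,0.3],[0.007,-0.002,0.118],0.4],[[0,0,0.3],[0.007,-0.002,0.125],0.4],[[0,0,0.3],[0.007,-0.002,0.125],0.4]])

```text
t: 4.0
eef_pos: [439.5, -206.1, 5.4]
tcp_rot: [3.141, 0.001, 1.809]
ft_force: [0.7, -0.1, 0.1]
opening: 0.7
grip_force: 0.0
```

Emit:
move_arm(plan=[[[0,0,0],[0,0,0],0.4],[[0,0,0],[0,0,0],0.4]])

```text
t: 4.25
eef_pos: [439.7, -205.5, 5.6]
tcp_rot: [3.141, 0.001, 1.81]
ft_force: [-0.3, -0.1, -0.0]
opening: 0.699
grip_force: 0.0
```

Emit:
move_arm(plan=[[[0,0,0],[0,0,0.002],0.4],[[0,0,0],[0,0,0.0035],0.4],[[0,0,0],[0,0,0.0035],0.4]])

```text
t: 4.62
eef_pos: [439.3, -205.2, 1.2]
tcp_rot: [-3.141, -0.0, 1.811]
ft_force: [0.6, 0.2, 0.1]
opening: 0.701
grip_force: 0.0
```

Emit:
move_arm(plan=[[[0,0,0],[0,0,0],0],[[0,0,0],[0,0,0],-0.3],[[0,0,0],[0,0,0],-1],[[0,0,0],[0,0,0],-1],[[0,0,0],[0,0,0],-1]])

```text
t: 5.25
eef_pos: [439.4, -205.3, 1.3]
tcp_rot: [-3.142, 0.0, 1.811]
ft_force: [0.1, -0.3, 0.1]
opening: 0.235
grip_force: 0.0
```

Emit:
move_arm(plan=[[[0,0,0],[0,0,0],-1]])

```text
t: 5.38
eef_pos: [439.4, -205.2, 1.4]
tcp_rot: [3.142, 0.0, 1.811]
ft_force: [-0.5, 0.6, 0.8]
opening: 0.127
grip_force: 0.0
```

```bash
sed -i 's/w1.png/w2.png/' w.py; python3 w.py
```

```text
[ 439.4 -205.2    1.4] [3.14158815e+00 9.19045267e-05 1.81063803e+00] [-5.73270546e-01  5.74320167e-01  2.06095386e+00 -1.23510014e-04
  5.06248770e-01 -8.13004231e-01] [-0.51840348  0.62699965  0.82871606]
((442.33050537109375, -217.08706665039062), (40.161407470703125, 74.85550689697266), 14.111047744750977) [[413.70001220703125, -185.6999969482422], [432.0, -258.29998779296875], [470.8999938964844, -248.5], [452.70001220703125, -175.89999389648438]]
```

View pics/w2.png

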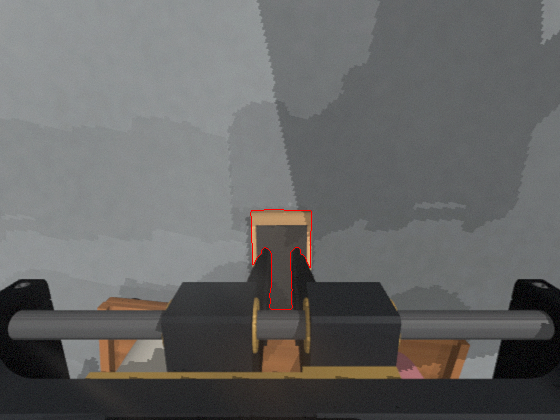

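The fingertips at (265,250) and (297,250) are over the file, not beside it, and the gap is narrower than the file. I'll check how far the tips really reach.

Run:
```python
from h import *
p=eyes.read_camera("wrist");s,C=st();print(s["opening"],s["grip_force"],s["ft_force"].round(1),s["eef_pos"])
E=p["extrinsics"];print("cam in tool",C.inv().apply(E[:3,3]-s["eef_pos"]).round(1),C.inv().apply(-E[:3,2]).round(3))
hw=s["opening"]*95/2
for z in(0,-5,-10,-15,-20,-30,-40): print(z,[proj(p,s["eef_pos"]+C.apply([x,y,z])).round(0)[0].tolist() for x in(0,10) for y in(-hw,hw)])
im=p["img"][:,:,::-1];cv2.imwrite("pics/w3.png",cv2.resize(im[190:330,190:380],(800,590),interpolation=cv2.INTER_CUBIC))
```

```text
0.020815447067760822 0.0 [ 1.2 -0.4 -0.1] [ 439.37293485 -205.24542976    1.33828816]
cam in tool [ 8.240e+01  1.000e-01 -2.066e+02] [-0.292 -0.001  0.956]
0 [[279.0, 242.0], [282.0, 242.0], [279.0, 229.0], [282.0, 229.0]]
-5 [[279.0, 245.0], [282.0, 245.0], [279.0, 231.0], [282.0, 231.0]]
-10 [[279.0, 248.0], [282.0, 248.0], [279.0, 234.0], [282.0, 234.0]]
-15 [[279.0, 251.0], [282.0, 251.0], [279.0, 236.0], [282.0, 236.0]]
-20 [[279.0, 254.0], [282.0, 254.0], [279.0, 239.0], [282.0, 239.0]]
-30 [[279.0, 261.0], [283.0, 261.0], [279.0, 245.0], [283.0, 245.0]]
-40 [[279.0, 268.0], [283.0, 268.0], [279.0, 252.0], [283.0, 252.0]]
```

View pics/w3.png

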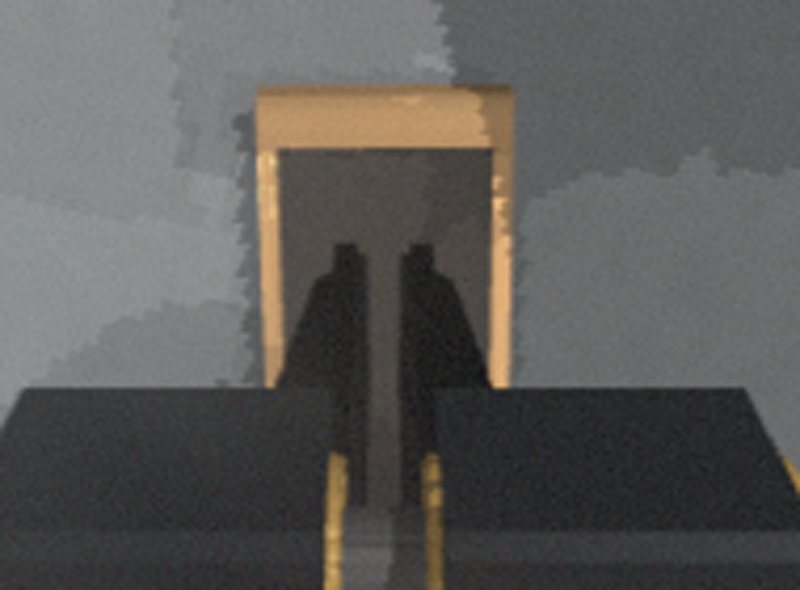

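Emit:
move_arm(plan=[[[0,0,0],[0,0,-0.003],0.4],[[0,0,0],[0,0,-0.003],0.4],[[0,0,0],[0,0,-0.003],0.4],[[0,0,0],[0,0,-0.003],0.4],[[0,0,0],[0,0,-0.003],0.4]])

```text
t: 6.15
eef_pos: [439.3, -205.3, 4.3]
tcp_rot: [-3.142, 0.0, 1.811]
ft_force: [-0.5, -0.3, -0.1]
opening: 0.491
grip_force: 0.0
```

Emit:
move_arm(plan=[[[0,0,0],[0,0,0.001],0.4],[[0,0,0],[0,0,0.003],0.4],[[0,0,0],[0,0,0.004],0.4],[[0,0,0],[0,0,0.005],0.4],[[0,0,0],[0,0,0.005],0.4]])

```text
t: 6.78
eef_pos: [439.4, -205.2, -0.7]
tcp_rot: [-3.142, 0.0, 1.811]
ft_force: [-0.8, -0.3, 0.2]
opening: 0.703
grip_force: 0.0
```

Run:
```python
from h import *
p=eyes.read_camera("scene");s,C=st();print(s["opening"],s["ft_force"].round(1),s["eef_pos"])
print(proj(p,s["eef_pos"]+C.apply([[x,y,z] for y in(-s["opening"]*47.5,s["opening"]*47.5) for x in (-10,10) for z in(0,-19)])).round(1).tolist())
print(proj(p,[434,-181.6,6]))
im=p["img"][:,:,::-1];cv2.imwrite("pics/s2.png",cv2.resize(im[140:230,210:330],(800,600),interpolation=cv2.INTER_CUBIC))
```

```text
0.6998715702820032 [ 1.4 -0.5  0.9] [ 439.33877295 -205.2487691    -0.70777423]
[[277.9, 199.8], [278.0, 194.5], [284.0, 201.5], [284.1, 196.3], [267.9, 211.9], [267.8, 206.6], [274.1, 213.8], [274.1, 208.4]]
[[283.55270288 207.04388505]]
```

View pics/s2.png

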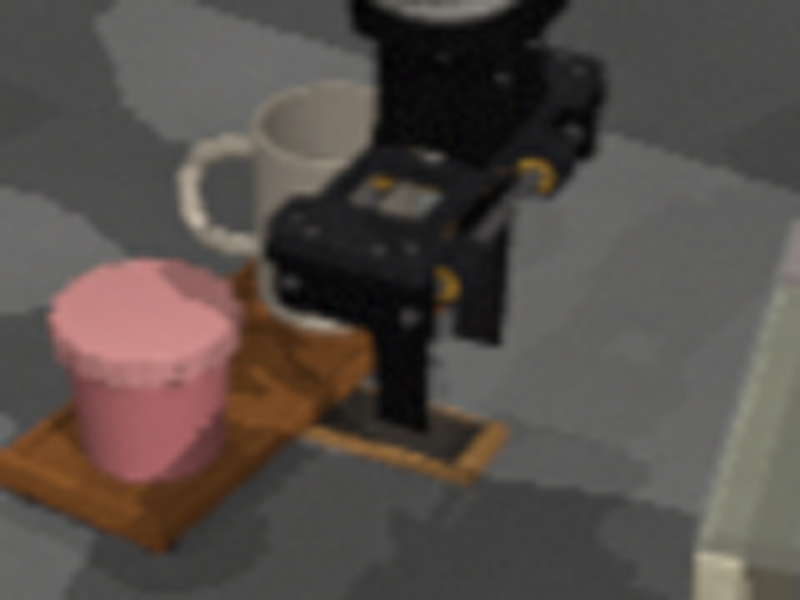

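The scene crop shows the near fingertip at about (270,204) px, roughly 30 mm above where the reported TCP would put it. So the fingers end well short of the stated TCP. I'll move a little toward the tail end and lower carefully, watching the force.

Emit:
move_arm(plan=[[[0,0,0],[0.004,0,0],0.4],[[0,0,0],[0.008,0,0.005],0.4],[[0,0,0],[0.008,0,0.012],0.4],[[0,0,0],[0.008,0,0.018],0.4],[[0,0,0],[0.008,0,0.02],0.4]])

```text
t: 7.45
eef_pos: [437.3, -197.4, -21.3]
tcp_rot: [-3.141, -0.0, 1.811]
ft_force: [-0.3, -0.1, 0.0]
opening: 0.702
grip_force: 0.0
```

Run:
```python
from h import *
s,C=st();print(s["opening"],s["ft_force"].round(1),s["eef_pos"])
for n,f in(("scene",(145,220,240,310)),("wrist",(190,330,190,380))):
    p=eyes.read_camera(n)
    print(n,[(z,proj(p,s["eef_pos"]+C.apply([[x,y,z] for y in(-33,33) for x in (-10,10) ])).round(0).tolist()) for z in(0,-15,-20,-25,-30)])
    a,b,c,d=f;im=p["img"][a:b,c:d,::-1];globals()[n]=cv2.resize(im,(400,int(400*(b-a)/(d-c))),interpolation=cv2.INTER_CUBIC)
h=max(scene.shape[0],wrist.shape[0]);o=np.zeros((h,800,3),np.uint8);o[:scene.shape[0],:400]=scene;o[:wrist.shape[0],400:]=wrist
cv2.imwrite("pics/c3.png",o)
```

```text
0.701890406156124 [-0.3 -0.1  0. ] [ 437.29460431 -197.4137884   -21.25921852]
scene [(0, [[280.0, 206.0], [286.0, 208.0], [270.0, 218.0], [277.0, 220.0]]), (-15, [[280.0, 202.0], [286.0, 204.0], [270.0, 214.0], [277.0, 216.0]]), (-20, [[280.0, 201.0], [286.0, 202.0], [270.0, 213.0], [277.0, 215.0]]), (-25, [[280.0, 199.0], [286.0, 201.0], [270.0, 211.0], [277.0, 213.0]]), (-30, [[280.0, 198.0], [287.0, 200.0], [270.0, 210.0], [277.0, 212.0]])]
wrist [(0, [[234.0, 256.0], [232.0, 229.0], [328.0, 256.0], [330.0, 229.0]]), (-15, [[230.0, 265.0], [229.0, 236.0], [332.0, 265.0], [333.0, 236.0]]), (-20, [[229.0, 269.0], [228.0, 239.0], [333.0, 269.0], [334.0, 239.0]]), (-25, [[228.0, 272.0], [226.0, 242.0], [334.0, 272.0], [335.0, 242.0]]), (-30, [[227.0, 276.0], [225.0, 245.0], [335.0, 276.0], [337.0, 245.0]])]
```

View pics/c3.png

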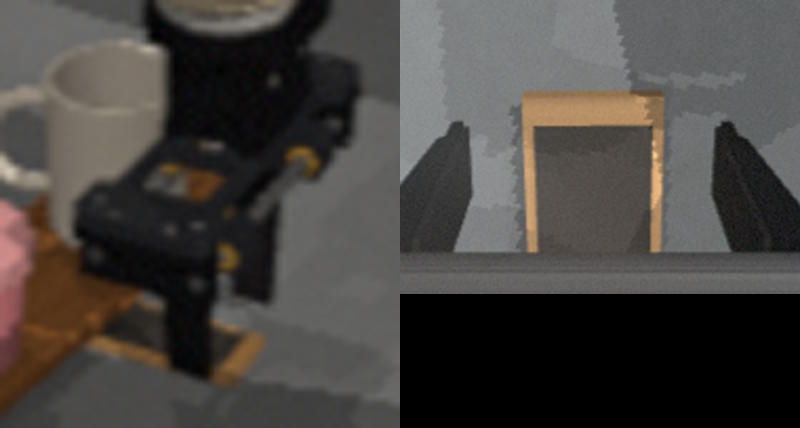

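Both cameras put the tips at about TCP −32 mm, so they are now about 10 mm above the counter, and the file is centred between the fingers. I'll lower the last 8 mm.

Emit:
move_arm(plan=[[[0,0,0],[0,0,0.003],0.4],[[0,0,0],[0,0,0.006],0.4],[[0,0,0],[0,0,0.007],0.4],[[0,0,0],[0,0,0.008],0.4],[[0,0,0],[0,0,0.008],0.4]])

```text
t: 8.18
eef_pos: [437.4, -197.4, -28.7]
tcp_rot: [-3.142, 0.0, 1.811]
ft_force: [0.0, 0.5, 0.3]
opening: 0.701
grip_force: 0.0
```

Emit:
move_arm(plan=[[[0,0,0],[0,0,0.001],0.4],[[0,0,0],[0,0,0.0015],0.4],[[0,0,0],[0,0,0.0015],0.4]])

```text
t: 8.55
eef_pos: [437.5, -197.5, -30.2]
tcp_rot: [3.142, 0.0, 1.811]
ft_force: [1.1, -0.3, -0.2]
opening: 0.702
grip_force: 0.0
```

Emit:
move_arm(plan=[[[0,0,0],[0,0,0.0005],0.4],[[0,0,0],[0,0,0.001],0.4],[[0,0,0],[0,0,0.001],0.4]])

```text
t: 8.93
eef_pos: [437.4, -197.5, -31.2]
tcp_rot: [-3.142, 0.0, 1.811]
ft_force: [-0.2, 0.3, 0.1]
opening: 0.7
grip_force: 0.0
```

Now I'll close.

Emit:
move_arm(plan=[[[0,0,0],[0,0,0],0],[[0,0,0],[0,0,0],-0.2],[[0,0,0],[0,0,0],-0.4],[[0,0,0],[0,0,0],-0.4],[[0,0,0],[0,0,0],-0.4]])

```text
t: 9.55
eef_pos: [437.5, -197.5, -31.2]
tcp_rot: [3.142, 0.0, 1.811]
ft_force: [0.7, -0.1, 0.6]
opening: 0.405
grip_force: 30.0
```

Emit:
move_arm(plan=[[[0,0,0],[0.005,0,0],-1],[[0,0,0],[0.018,0,0],-1],[[0,0,0],[0.036,0,0],-1],[[0,0,0],[0.054,0,0],-1],[[0,0,0],[0.072,0,0],-1]])

```text
t: 10.18
eef_pos: [419.9, -126.0, -31.1]
tcp_rot: [-3.141, -0.0, 1.811]
ft_force: [-0.2, -0.2, -0.7]
opening: 0.408
grip_force: 30.0
```

Emit:
move_arm(plan=[[[0,0,0],[0.018,0,0],-1],[[0,0,0],[0.036,0,0],-1],[[0,0,0],[0.054,0,0],-1],[[0,0,0],[0.072,0,0],-1],[[0,0,0],[0.08,0,0],-1]])

```text
t: 10.8
eef_pos: [401.0, -48.7, -31.2]
tcp_rot: [-3.141, -0.0, 1.812]
ft_force: [-0.4, -0.7, -1.2]
opening: 0.412
grip_force: 30.0
```

Run:
```python
from h import *
s,C=st();print(s["opening"],s["grip_force"],s["ft_force"].round(1),s["eef_pos"])
p=eyes.read_camera("top");im=p["img"][180:360,230:430,::-1]
for o in("tray","mug","denture_cup"):
    r=eyes.cut_out(p,o)
    if r: print(o,onz(p,r[0]["uv"],10).round()[0,:2],r[0]["score"])
p2=eyes.read_camera("scene");im2=p2["img"][140:230,210:330,::-1]
cv2.imwrite("pics/c4.png",np.hstack([cv2.resize(im,(400,360)),cv2.resize(im2,(400,360))]))
```

```text
0.4121934037590178 29.999869912862778 [-0.4 -0.7 -1.2] [401.01730792 -48.68842308 -31.15198455]
tray [ 467. -290.] 0.92
denture_cup [ 525. -302.] 0.95
```

View pics/c4.png

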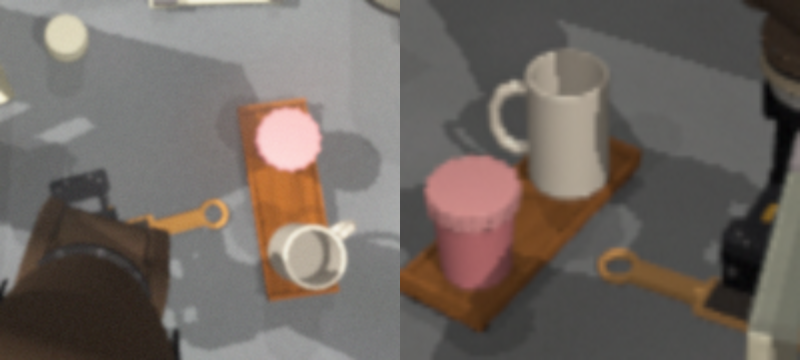

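The file is fully out, with its eye at (336,286) in the top image, and the tray, mug and cup stand unmoved. Now I'll fit the arm's reach and plan the hanging pose.

```bash
cat >> h.py <<'E'
HT=np.array([615.6,212.7,240.]);YC=0.431
def goal(eye,th,e=np.array([-159.,0,-34.2])):   # eye in cabinet coords, file pitch deg
    F=Ro.from_euler('z',YC)*Ro.from_euler('y',-np.radians(th))
    T=F*Ro.from_matrix(np.diag([-1.,1,-1]))
    c=np.array([543.5,179.5,0])+Ro.from_euler('z',YC).apply(eye)
    return c-T.apply(e),T
E
python3 - <<'E'
from h import *
s,C=st()
p=eyes.read_camera("top");
w=onz(p,[336.5,286.5],5)[0];print("eye",w,"in tool",C.inv().apply(w-s["eef_pos"]))
q=eyes.read_camera("scene");w=onz(q,[210+217*.3,140+265*.25],5)[0];print("eye2",w,C.inv().apply(w-s["eef_pos"]))
j=s["joints"];print(j)
D=[([-1.252,.4915,1.559],[257.5,-569.3,178.86]),([-.576,.3678,1.940],[443,-209.1,129.8]),([-.5733,.5743,2.061],[439.4,-205.2,1.36]),(j[:3],s["eef_pos"])]
A=[];b=[]
for q,x in D:
    r=np.sqrt(x[0]**2+x[1]**2-66**2);t=q[1]+q[2]
    A+=[[1,0,np.sin(q[1]),np.sin(t),np.cos(t)],[0,1,np.cos(q[1]),np.cos(t),-np.sin(t)]];b+=[r,x[2]]
sol,res,_,sv=np.linalg.lstsq(np.array(A),np.array(b),rcond=None);print(sol.round(1),res,sv)
for eye in([30,0,235],[60,0,258],[80,0,240],[100,0,222]):
  for th in (45,):
    P,T=goal(np.array(eye,float),th);print(eye,th,P.round(1),np.hypot(P[0],P[1]).round())
E
```

```text
eye [ 442.3764066  -204.67123722    5.        ] in tool [-159.82265121    2.92983263  -36.12662937]
eye2 [ 445.7661471  -203.59626985    5.        ] [-159.58262148    6.47782929  -36.125662  ]
[-2.87628106e-01  5.92415650e-01  2.27061755e+00 -2.72608684e-04
  2.78180410e-01 -5.26908501e-01]
[  -4.2 -116.7  594.2  411.5   43.1] [0.2937519] [3.43150535 2.79469981 0.46332406 0.43549164 0.10050798]
[30, 0, 235] 45 [490.6 155.2  98.4] 515.0
[60, 0, 258] 45 [517.8 167.7 121.4] 544.0
[80, 0, 240] 45 [536.  176.1 103.4] 564.0
[100, 0, 222] 45 [554.2 184.4  85.4] 584.0
```

Emit:
move_arm(plan=[[[0,0,0],[0,0,-0.05],-1],[[0,0,0],[0,0,-0.11],-1],[[0,0,0],[0,0,-0.17],-1],[[0,10,0],[0.02,0,-0.22],-1],[[0,15,0],[0.02,0,-0.24],-1]])

```text
t: 11.78
eef_pos: [397.4, -30.4, 211.9]
tcp_rot: [3.136, -0.263, 1.812]
ft_force: [0.1, -0.5, -1.8]
opening: 0.407
grip_force: 30.0
```

```bash
cat > fk.py <<'E'
from h import *
def fk(q,m):
    r0,z0,L1,a,b,L,d=m; t=q[1]+q[2]
    R1=Ro.from_euler('z',q[0]); F=R1*Ro.from_euler('y',t)
    R=F*Ro.from_euler('z',q[3])*Ro.from_euler('y',q[4])*Ro.from_euler('z',q[5]+np.pi/2)
    w=R1.apply([r0+L1*np.sin(q[1])+a*np.sin(t)+b*np.cos(t), d, z0+L+L1*np.cos(q[1])+a*np.cos(t)-b*np.sin(t)])
    return w+R.apply([0,0,L]),R
E
python3 - <<'E'
from fk import *
s,C=st();q=s["joints"];print(np.round(q,4),s["eef_pos"],s["tcp_rot"],s["opening"],s["grip_force"])
for sg in(1,-1):
    qq=np.array(q);qq[3]*=sg
    for L in(100,200,300):
        P,R=fk(qq,[-4.2,-116.7,594.2,411.5,43.1,L,66]);print(sg,L,(P-s["eef_pos"]).round(1),np.degrees((C.inv()*R).as_rotvec()).round(1))
E
```

```text
[-0.4101  0.1827  1.9792  0.2324  1.1478 -0.7645] [397.40070961 -30.43354268 211.85086774] [ 3.1363622  -0.26318419  1.81231624] 0.4072608317333782 29.999624267220497
1 100 [  9.7 -51.7  -5.9] [-0.  0.  0.]
1 200 [  4.  -26.3  -2.4] [-0.  0.  0.]
1 300 [-1.8 -0.9  1. ] [-0.  0.  0.]
-1 100 [ -7.1 -90.2  -5.9] [ 16.8 -17.5 -10.9]
-1 200 [ -29.5 -103.3   -2.4] [ 16.8 -17.5 -10.9]
-1 300 [ -52.  -116.5    1. ] [ 16.8 -17.5 -10.9]
```

```bash
cat >> fk.py <<'E'
from scipy.optimize import least_squares
m=[-4.2,-116.7,594.2,411.5,43.1,302.5,66]
lo=np.array([-3.1,-.84,.05,-1.13,.06,-2.69]);hi=np.array([3.1,2.19,2.79,4.28,2.93,2.69])
e0=np.array([-159.7,4,-34.2])
def ik(P,T,q0):
    f=lambda q:np.r_[(fk(q,m)[0]-P)/100,(fk(q,m)[1].inv()*T).as_rotvec()]
    r=least_squares(f,np.clip(q0,lo+.01,hi-.01),bounds=(lo,hi));return r.x,r.cost
E
python3 - <<'E'
from fk import *
s,C=st();q=np.array(s["joints"])
for eye,th in(([0,0,200],45),([70,0,250],45),([100,0,218],45),([100,0,212],60),([100,0,212],70)):
    P,T=goal(np.array(eye,float),th,e0)
    S=set()
    for q0 in(q,[.2,.4,2.4,3.1,.5,1.45],[.2,.4,2.4,.5,.5,-1.7],[.2,.4,2.4,1.6,.5,0],[.2,.4,2.4,3.9,.5,1]):
        x,c=ik(P,T,np.array(q0))
        if c<1e-5:S.add(tuple(x.round(2).tolist()))
    print(eye,th,P.round(),S)
E
```

```text
[0, 0, 200] 45 [465. 139.  63.] {(-0.06, 0.56, 2.59, 2.65, 0.79, 1.56)}
[70, 0, 250] 45 [528. 168. 113.] {(0.04, 0.42, 2.38, 2.52, 0.48, 1.86)}
[100, 0, 218] 45 [555. 181.  81.] {(0.07, 0.52, 2.33, 2.62, 0.52, 1.77)}
[100, 0, 212] 60 [590. 197.  57.] {(0.06, 0.75, 2.39, 2.77, 1.05, 1.57)}
[100, 0, 212] 70 [616. 208.  50.] {(0.07, 0.9, 2.38, 2.79, 1.35, 1.52)}
```

```bash
cat > plan.py <<'E'
from fk import *
import sys
def rows(q0,q1,P0,R0,k=5,n=None):
    # joint-interpolated path; print k rows relative to the start pose
    if n is None:
        for n in range(2,60):
            X=[fk(q0+(q1-q0)*i/n,m) for i in range(n+1)]
            if max(np.degrees((a[1].inv()*b[1]).magnitude()) for a,b in zip(X,X[1:]))<9.5 and max(np.abs((q1-q0)/n/[2.22,2.22,2.79,3.14,3.14,3.14]))<.6*.125: break
    print("n",n)
    for i in range(1,n+1):
        P,R=fk(q0+(q1-q0)*i/n,m)
        pts=P+R.apply([[-179,4,-34],[-160,4,-34],[17,0,-34],[0,90,-93],[0,-90,-93],[40,0,-93],[-40,0,-93]])
        print(i,[np.degrees((R0.inv()*R).as_rotvec()).round(1).tolist(),(R0.inv().apply(P-P0)/1000).round(4).tolist(),-1],"eye",pts[1].round().tolist(),"minz",pts[:,2].min().round(),"maxx",pts[:,0].max().round())
    return n
if __name__=="__main__":
    s,C=st();q=np.array(s["joints"])
    P,T=goal(np.array(eval(sys.argv[1]),float),float(sys.argv[2]),e0)
    x,c=ik(P,T,np.array([-.06,.56,2.59,2.65,.79,1.56]));print(x.round(3),c,P.round(),"model err",(fk(q,m)[0]-s["eef_pos"]).round(1))
    rows(q,x,s["eef_pos"],C)
E
python3 plan.py [-40,0,185] 45
```

```text
[-0.144  0.669  2.707  2.663  0.988  1.419] 3.286553882594334e-30 [428. 122.  48.] model err [-1.9 -0.2  1.1]
n 28
1 [[-1.1, 4.6, 6.6], [0.0245, 0.0058, 0.0141], -1] eye [420.0, -163.0, 183.0] minz 177.0 maxx 491.0
2 [[-1.8, 9.1, 13.4], [0.0479, 0.0135, 0.0271], -1] eye [402.0, -135.0, 164.0] minz 156.0 maxx 492.0
3 [[-2.1, 13.6, 20.5], [0.0703, 0.0213, 0.0381], -1] eye [383.0, -106.0, 148.0] minz 140.0 maxx 492.0
4 [[-2.0, 18.0, 27.7], [0.0917, 0.0291, 0.0473], -1] eye [364.0, -75.0, 136.0] minz 126.0 maxx 490.0
5 [[-1.6, 22.3, 35.0], [0.1117, 0.0371, 0.0549], -1] eye [346.0, -43.0, 127.0] minz 116.0 maxx 487.0
6 [[-0.7, 26.5, 42.5], [0.1302, 0.0452, 0.0611], -1] eye [330.0, -10.0, 121.0] minz 110.0 maxx 483.0
7 [[0.4, 30.6, 50.1], [0.147, 0.0534, 0.0663], -1] eye [314.0, 24.0, 119.0] minz 108.0 maxx 478.0
8 [[1.8, 34.5, 57.9], [0.162, 0.0617, 0.0705], -1] eye [301.0, 58.0, 120.0] minz 110.0 maxx 471.0
9 [[3.6, 38.3, 65.8], [0.175, 0.07, 0.074], -1] eye [291.0, 91.0, 124.0] minz 115.0 maxx 463.0
10 [[5.6, 42.0, 73.7], [0.186, 0.0782, 0.0771], -1] eye [283.0, 123.0, 132.0] minz 123.0
[... 1171 characters left out ...]
1, 0.1259, 0.1397], -1] eye [427.0, 287.0, 247.0] minz 122.0 maxx 487.0
23 [[-35.4, -60.0, -141.4], [0.157, 0.121, 0.1488], -1] eye [447.0, 275.0, 243.0] minz 115.0 maxx 482.0
24 [[-34.2, -55.9, -133.4], [0.1452, 0.1141, 0.1581], -1] eye [466.0, 259.0, 236.0] minz 104.0 maxx 473.0
25 [[-32.7, -52.2, -125.3], [0.1327, 0.1051, 0.1677], -1] eye [482.0, 240.0, 227.0] minz 92.0 maxx 487.0
26 [[-30.9, -48.8, -117.2], [0.1198, 0.094, 0.1772], -1] eye [494.0, 217.0, 215.0] minz 81.0 maxx 502.0
27 [[-28.9, -45.7, -109.1], [0.1066, 0.0807, 0.1865], -1] eye [503.0, 191.0, 201.0] minz 70.0 maxx 513.0
28 [[-26.8, -42.9, -101.0], [0.0932, 0.0654, 0.1953], -1] eye [507.0, 163.0, 185.0] minz 60.0 maxx 520.0
```

```bash
cat > blk.py <<'E'
from fk import *
def blocks(q0,q1,n,b=5):
    X=[fk(q0+(q1-q0)*i/n,m) for i in range(n+1)]
    for k in range(0,n,b):
        P0,R0=X[k]
        print(k,[[np.degrees((R0.inv()*R).as_rotvec()).round(1).tolist(),(R0.inv().apply(P-P0)/1000).round(4).tolist(),-1] for P,R in X[k+1:k+b+1]])
if __name__=="__main__":
    s,C=st();q=np.array(s["joints"])
    P,T=goal(np.array([-40,0,185.]),45,e0);x,c=ik(P,T,np.array([-.06,.56,2.59,2.65,.79,1.56]))
    blocks(q,x,30)
E
python3 blk.py
```

```text
0 [[[-1.1, 4.2, 6.2], [0.0224, 0.0072, 0.0142], -1], [[-1.7, 8.5, 12.5], [0.0443, 0.0144, 0.0265], -1], [[-2.1, 12.7, 19.0], [0.0654, 0.0216, 0.0371], -1], [[-2.1, 16.8, 25.7], [0.0857, 0.0289, 0.046], -1], [[-1.7, 20.9, 32.5], [0.1047, 0.0363, 0.0535], -1]]
5 [[[0.4, 3.7, 7.1], [0.0156, -0.0027, 0.0127], -1], [[1.1, 7.3, 14.4], [0.0306, -0.0046, 0.0239], -1], [[1.9, 10.7, 21.8], [0.0447, -0.0057, 0.0338], -1], [[2.9, 13.9, 29.3], [0.0578, -0.0059, 0.0425], -1], [[4.0, 17.0, 36.9], [0.0696, -0.0052, 0.0502], -1]]
10 [[[1.0, 2.9, 7.8], [0.0072, -0.0039, 0.0097], -1], [[2.1, 5.6, 15.7], [0.0141, -0.0064, 0.0182], -1], [[3.1, 8.1, 23.7], [0.0203, -0.0074, 0.0258], -1], [[4.2, 10.6, 31.8], [0.0258, -0.0071, 0.0324], -1], [[5.3, 13.0, 40.0], [0.0305, -0.0053, 0.0382], -1]]
15 [[[1.0, 2.3, 8.2], [0.0038, 0.001, 0.0057], -1], [[1.9, 4.7, 16.4], [0.0077, 0.0036, 0.0105], -1], [[2.8, 7.0, 24.7], [0.0116, 0.0078, 0.0143], -1], [[3.7, 9.3, 32.9], [0.0151, 0.0137, 0.0172], -1], [[4.5, 11.7, 41.1], [0.0183, 0.0212, 0.0191], -1]]
20 [[[0.9, 2.5, 8.2], [0.0077, 0.0053, 0.0015], -1], [[1.8, 5.0, 16.3], [0.016, 0.012, 0.002], -1], [[2.8, 7.7, 24.4], [0.0247, 0.0202, 0.0013], -1], [[3.9, 10.4, 32.4], [0.0337, 0.0299, -0.0006], -1], [[5.1, 13.3, 40.3], [0.0427, 0.041, -0.0037], -1]]
25 [[[1.4, 2.9, 7.8], [0.0155, 0.0031, -0.0022], -1], [[3.1, 5.8, 15.5], [0.0318, 0.0072, -0.0058], -1], [[4.9, 8.7, 23.1], [0.0488, 0.0121, -0.011], -1], [[7.0, 11.8, 30.5], [0.0662, 0.018, -0.0177], -1], [[9.4, 14.8, 37.8], [0.084, 0.0248, -0.0261], -1]]
```

Emit:
move_arm(plan=[[[-1.1,4.2,6.2],[0.0224,0.0072,0.0142],-1],[[-1.7,8.5,12.5],[0.0443,0.0144,0.0265],-1],[[-2.1,12.7,19.0],[0.0654,0.0216,0.0371],-1],[[-2.1,16.8,25.7],[0.0857,0.0289,0.046],-1],[[-1.7,20.9,32.5],[0.1047,0.0363,0.0535],-1]])

```text
t: 12.4
eef_pos: [404.7, 90.2, 184.1]
tcp_rot: [-2.891, -0.567, 1.141]
ft_force: [0.2, -1.2, -0.9]
opening: 0.409
grip_force: 30.0
```

Emit:
move_arm(plan=[[[0.4,3.7,7.1],[0.0156,-0.0027,0.0127],-1],[[1.1,7.3,14.4],[0.0306,-0.0046,0.0239],-1],[[1.9,10.7,21.8],[0.0447,-0.0057,0.0338],-1],[[2.9,13.9,29.3],[0.0578,-0.0059,0.0425],-1],[[4.0,17.0,36.9],[0.0696,-0.0052,0.0502],-1]])

```text
t: 13.02
eef_pos: [423.7, 173.7, 181.5]
tcp_rot: [-2.375, -0.508, 0.312]
ft_force: [-0.2, -0.8, -0.1]
opening: 0.406
grip_force: 30.0
```

```bash
python3 plan.py [-40,0,185] 45 | head -3; python3 -c "
from h import *
print(st()[0]['joints'].round(3))"
```

```text
[-0.144  0.669  2.707  2.663  0.988  1.419] 3.286553882594334e-30 [428. 122.  48.] model err [-1.9 -3.4 -1.1]
n 19
1 [[1.0, 3.0, 8.2], [0.0048, -0.0026, 0.0079], -1] eye [281.0, 131.0, 130.0] minz 122.0 maxx 451.0
[-0.329  0.357  2.226  1.042  1.09  -0.047]
```

Emit:
move_arm(plan=[[[1.0,2.9,7.8],[0.0072,-0.0039,0.0097],-1],[[2.1,5.6,15.7],[0.0141,-0.0064,0.0182],-1],[[3.1,8.1,23.7],[0.0203,-0.0074,0.0258],-1],[[4.2,10.6,31.8],[0.0258,-0.0071,0.0324],-1],[[5.3,13.0,40.0],[0.0305,-0.0053,0.0382],-1]])

```text
t: 13.65
eef_pos: [450.8, 214.1, 175.4]
tcp_rot: [-2.085, -0.08, -0.318]
ft_force: [-0.1, 0.4, 0.8]
opening: 0.411
grip_force: 30.0
```

Emit:
move_arm(plan=[[[1.0,2.3,8.2],[0.0038,0.001,0.0057],-1],[[1.9,4.7,16.4],[0.0077,0.0036,0.0105],-1],[[2.8,7.0,24.7],[0.0116,0.0078,0.0143],-1],[[3.7,9.3,32.9],[0.0151,0.0137,0.0172],-1],[[4.5,11.7,41.1],[0.0183,0.0212,0.0191],-1]])

```text
t: 14.28
eef_pos: [472.2, 213.4, 148.9]
tcp_rot: [-2.109, 0.451, -0.858]
ft_force: [-0.2, 0.3, -0.4]
opening: 0.404
grip_force: 30.0
```

Emit:
move_arm(plan=[[[0.9,2.5,8.2],[0.0077,0.0053,0.0015],-1],[[1.8,5.0,16.3],[0.016,0.012,0.002],-1],[[2.8,7.7,24.4],[0.0247,0.0202,0.0013],-1],[[3.9,10.4,32.4],[0.0337,0.0299,-0.0006],-1],[[5.1,13.3,40.3],[0.0427,0.041,-0.0037],-1]])

```text
t: 14.9
eef_pos: [469.6, 179.2, 100.3]
tcp_rot: [-2.529, 0.833, -1.672]
ft_force: [-0.4, 0.5, -0.8]
opening: 0.403
grip_force: 30.0
```

```bash
sed -i 's/blocks(q,x,30)/blocks(q,x,7);print(q.round(3),x.round(3))/' blk.py; python3 blk.py
```

```text
0 [[[1.0, 2.0, 5.5], [0.0099, 0.0017, -0.0016], -1], [[2.1, 4.1, 11.0], [0.0202, 0.0039, -0.0039], -1], [[3.4, 6.1, 16.4], [0.0309, 0.0065, -0.0069], -1], [[4.7, 8.2, 21.8], [0.0418, 0.0095, -0.0106], -1], [[6.2, 10.3, 27.1], [0.0531, 0.013, -0.0151], -1]]
5 [[[1.6, 2.0, 5.3], [0.0125, -0.0023, -0.0031], -1], [[3.3, 3.9, 10.5], [0.0254, -0.0045, -0.007], -1]]
[-0.199  0.612  2.595  2.264  1.03   1.029] [-0.144  0.669  2.707  2.663  0.988  1.419]
```

Emit:
move_arm(plan=[[[1.4,2.9,7.8],[0.0141,0.0025,-0.0025],-1],[[3,5.8,15.3],[0.029,0.0058,-0.0063],-1],[[4.8,8.7,23],[0.0444,0.0102,-0.0115],-1],[[7.0,11.8,30.5],[0.061,0.0155,-0.0185],-1],[[9.3,14.6,37.3],[0.077,0.022,-0.0255],-1]])

```text
t: 15.52
eef_pos: [431.4, 124.6, 48.9]
tcp_rot: [-3.138, 0.782, -2.704]
ft_force: [0.2, -0.4, 0.1]
opening: 0.408
grip_force: 30.0
```

Run:
```python
from fk import *
s,C=st();print(s["joints"].round(3),s["eef_pos"].round(1))
P,T=goal(np.array([-40,0,185.]),45,e0)
print("err",(s["eef_pos"]-P).round(1),np.degrees((C.inv()*T).as_rotvec()).round(1))
for n,f in(("scene",(130,280,260,410)),("wrist",(0,420,0,560))):
    p=eyes.read_camera(n)
    w=s["eef_pos"]+C.apply(e0)
    print(n,"eye px",proj(p,w).round(1),"hook",proj(p,np.array([HT,[647.4,227.3,205]])).round(1).tolist())
    a,b,c,d=f;globals()[n]=cv2.resize(p["img"][a:b,c:d,::-1],(400,int(400*(b-a)/(d-c))))
o=np.zeros((max(scene.shape[0],wrist.shape[0]),800,3),np.uint8);o[:scene.shape[0],:400]=scene;o[:wrist.shape[0],400:]=wrist
cv2.imwrite("pics/c5.png",o)
```

```text
[-0.139  0.668  2.704  2.666  0.982  1.418] [431.4 124.6  48.9]
err [3.2 2.6 1. ] [ 0.  -0.2  0.3]
scene eye px [[391.6 219. ]] hook [[393.1, 233.5], [388.8, 260.8]]
wrist eye px [[287.5 466. ]] hook [[284.4, 512.0], [284.0, 460.0]]
```

View pics/c5.png

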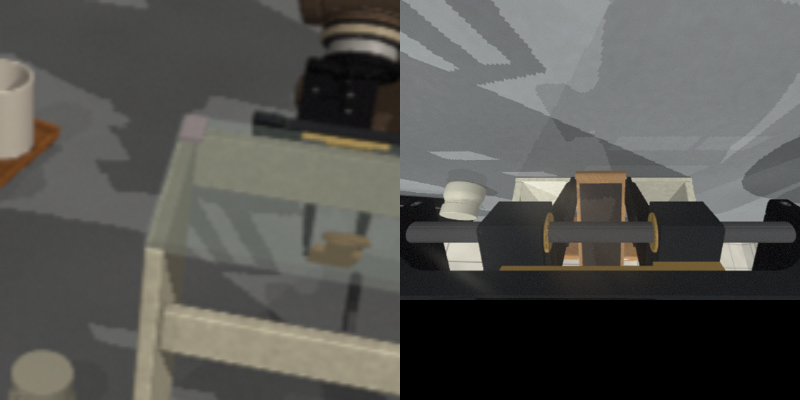

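The scene shows the file tilted up behind the front board at crop (338,248), with the eye about where predicted and the hook at (353,300). The wrist view shows the file still firmly held. I'll advance under the board to in front of the hook tip.

Run:
```python
from fk import *
for e in([20,0,220.],[70,0,250.]):
    P,T=goal(np.array(e),45,e0);rel(P,T);x,c=ik(P,T,np.array([-.06,.56,2.59,2.65,.79,1.56]));print(x.round(2),c)
```

```text
turn [0.2, -0.2, 0.4] shift [-0.0639, -0.0022, 0.0154]
[-0.03  0.49  2.52  2.61  0.67  1.67] 1.0247003004045667e-20
turn [0.2, -0.2, 0.4] shift [-0.1206, -0.0027, 0.0293]
[0.04 0.42 2.38 2.52 0.48 1.86] 6.042830369274722e-25
```

Emit:
move_arm(plan=[[[0,0,0],[-0.025,-0.001,0.006],-1],[[0,0,0],[-0.05,-0.002,0.012],-1],[[0,0,0],[-0.075,-0.0025,0.018],-1],[[0,0,0.3],[-0.1,-0.0027,0.024],-1],[[0,0,0.3],[-0.1206,-0.0027,0.0293],-1]])

```text
t: 16.25
eef_pos: [529.8, 168.7, 115.0]
tcp_rot: [-3.137, 0.785, -2.7]
ft_force: [0.5, 0.0, -1.2]
opening: 0.407
grip_force: 30.0
```

```bash
cat > chk.py <<'E'
from fk import *
s,C=st();print(s["joints"].round(3),s["eef_pos"].round(1),s["ft_force"].round(1))
cab=Ro.from_euler('z',YC)
t=np.linspace(0,2*np.pi,40)
def outl(dx,dy,pit):   # file outline pts in tool frame, with in-grip corrections
    rg=np.c_[-159.7+19*np.cos(t),4+19*np.sin(t),0*t]
    o=[rg,np.array([[-80.,2+11,0],[-80,2-11,0],[-140,14,0],[-140,-8,0]]),np.array([[17.,20,0],[17,-20,0],[-80,22,0],[-80,-18,0]])]
    return o
for n in("scene","top"):
    p,q=look(n,"file_eye",5)
    print(n,"eye pred",proj(p,s["eef_pos"]+C.apply(e0)).round(1),"hook",proj(p,np.array([HT,[647.4,227.3,205]])).round(1).tolist())
    if q is not None:
        mk=q["mask"].astype(np.uint8)
        print(q["score"],"uv",q["uv"],"bbox",cv2.boundingRect(mk),mk.sum())
        ring=proj(p,s["eef_pos"]+C.apply(np.c_[-159.7+19*np.cos(t),4+19*np.sin(t),0*t-34.2]));print("ring pred bbox",ring.min(0).round(1),ring.max(0).round(1))
        tail=proj(p,s["eef_pos"]+C.apply([[17,20,-34.2],[17,-20,-34.2]]));print("tail pred",tail.round(1).tolist())
    np.savez(f"pics/{n}.npz",img=p["img"])
E
python3 chk.py
```

```text
[0.033 0.414 2.382 2.503 0.483 1.856] [529.8 168.7 115. ] [ 0.5  0.  -1.2]
scene eye pred [[395.  225.8]] hook [[393.1, 233.5], [388.8, 260.8]]
0.66 uv [247.9, 203.9] bbox (208, 175, 74, 48) 854
ring pred bbox [384.2 223.7] [406.  227.9]
tail pred [[393.8, 236.1], [375.3, 233.1]]
top eye pred [[152.2 209.1]] hook [[152.9, 206.7], [151.7, 195.4]]
0.77 uv [180.1, 249.4] bbox (166, 234, 30, 35) 612
ring pred bbox [142.6 201.1] [161.6 216.8]
tail pred [[182.8, 268.6], [198.5, 261.2]]
```

Run:
```python
import numpy as np,cv2
for n,(a,b,c,d) in(("top",(190,225,135,175)),("scene",(212,245,370,420))):
    im=np.load(f"pics/{n}.npz")["img"][a:b,c:d].astype(int)
    o=im[...,0]-im[...,2]; l=im.sum(2)//3
    print(n,a,c)
    for r in range(b-a): print(a+r,"".join("#" if x>55 else "+" if x>35 else ("k" if y<70 else ".") for x,y in zip(o[r],l[r])))
```

```text
top 190 135
190 ........................................
191 ........................................
192 ........................................
193 ........................................
194 ........................................
195 ........................................
196 ........................................
197 ........................................
198 ........................................
199 ........................................
200 ..................+.+...................
201 ...............+++++++++................
202 ..............+++++++++++...............
203 .............+++++++.++++++.............
204 ............++++.......+++++............
205 ...........+++...........+++............
206 ...........++............++++...........
207 ..........+++............++++...........
208 ..........+#+............++#+...........
209 ..........++++...........+#++...........
210 ..........++++...........+#+............
211 ...........++++........+++#+............
212 ...........++++++....++++##++...........
213 ............+++#+++++++#####+...........
214 ....
[... 1615 characters left out ...]
................+++.....................
233 ......................kk..+++.....................
234 ......kkkkkk.........kkkk.........................
235 ........kkkkkkkkkk...kkk..........................
236 ..............kkkkkkkkkkk.........................
237 ....................kkkkk.........................
238 ....................kkkkk.........................
239 ....................kkkkk.........................
240 ....................kkkkk.........................
241 ....................kkkkk.........................
242 ....................kkkkk.........................
243 ....................kkkkk.........................
244 ...................kkkkk..........................
```

The top image shows the ring at about columns 145–164, rows 200–216, centred (154,208.5) and about 3 mm toward −y of the hook. The hook tip shows in the scene image at (393,233). I'll correct sideways and push the eye along the prong.

Emit:
move_arm(plan=[[[0,0,0],[0.0025,0.003,0.002],-1],[[0,0,0],[0.0025,0.003,0.012],-1],[[0,0,0],[0.0025,0.003,0.022],-1],[[0,0,0],[0.0025,0.003,0.032],-1],[[0,0,0],[0.0025,0.003,0.04],-1]])

```text
t: 17.38
eef_pos: [551.6, 182.6, 82.8]
tcp_rot: [-3.142, 0.783, -2.706]
ft_force: [0.4, -0.8, -0.5]
opening: 0.404
grip_force: 30.0
```

```bash
cat > asc.py <<'E'
from fk import *
s,C=st();e=s["eef_pos"]+C.apply([-159.7,1,-34.2]);print(s["joints"].round(3),s["ft_force"].round(1),"eye cab",Ro.from_euler('z',-YC).apply(e-[543.5,179.5,0]).round(1))
for n in("top","scene"):
    p=eyes.read_camera(n);u,v=proj(p,e).round().astype(int)[0];print(n,proj(p,e).round(1),"hook",proj(p,np.array([HT,[647.4,227.3,205]])).round(1).tolist())
    a,c=v-16,u-22;im=p["img"][a:a+34,c:c+46].astype(int);o=im[...,0]-im[...,2];l=im.sum(2)//3;print("cols from",c)
    for r in range(34): print(a+r,"".join("#" if x>55 else "+" if x>35 else("k" if y<80 else ".") for x,y in zip(o[r],l[r])))
E
python3 asc.py
```

```text
[0.07  0.514 2.348 2.619 0.529 1.767] [ 0.4 -0.8 -0.5] eye cab [ 97.7   0.8 219.7]
top [[152.2 201. ]] hook [[152.9, 206.7], [151.7, 195.4]]
cols from 130
185 ..............................................
186 ..............................................
187 ..............................................
188 ..............................................
189 ..............................................
190 ..............................................
191 ..............................................
192 ...................+++++++....................
193 .................++######++...................
194 ................+#########+++.................
195 ...............+###+++.++++++.................
196 ..............+##++.......++++................
197 .............+###+..........+#................
198 .............+##+...........+++...............
199 .............+##+...........+#+...............
200 .............+#+............+#+...............
201 .............+#+............+#+...............
202 ..............+#+...........+#+...............
203 ..............+#++.....
[... 1896 characters left out ...]
..kkkk+++kkkkkkk++++k++..............
254 ................kkkkkkkk+##+..................
255 ........................k+kk..................
256 ..............................................
257 ..............................................
258 ..............................................
259 ..............................................
260 ..............................................
261 ..............................................
262 ..............................................
263 ..............................................
264 ..............................................
265 ..............................................
266 ..............................................
```

The ring now encircles the prong: in the top image the prong crosses the ring's near edge at columns 151–154. I'll swing the tail down toward vertical before releasing.

Run:
```python
from fk import *
e=np.array([-159.7,1,-34.2])
for eye,th in(([98.5,0,218],50),([99,0,216.5],55),([100,0,215],60),([101,0,213.5],65)):
    P,T=goal(np.array(eye),th,e);rel(P,T);x,c=ik(P,T,st()[0]["joints"]);print(x.round(2),c)
```

```text
turn [0.2, -5.2, 0.2] shift [-0.0032, -0.0005, 0.0159]
[0.07 0.59 2.37 2.71 0.7  1.67] 9.460204864685036e-31
turn [0.2, -10.2, 0.2] shift [-0.0073, -0.0006, 0.0307]
[0.07 0.67 2.39 2.75 0.88 1.61] 5.504784472091941e-21
turn [0.2, -15.2, 0.2] shift [-0.0129, -0.0007, 0.0454]
[0.07 0.75 2.39 2.78 1.05 1.57] 6.447336932396901e-29
turn [0.2, -20.2, 0.2] shift [-0.0197, -0.0008, 0.0596]
[0.07 0.82 2.39 2.79 1.2  1.54] 6.217123295112937e-24
```

Emit:
move_arm(plan=[[[0,-5.2,0],[-0.0032,-0.0005,0.0159],-1],[[0,-10.2,0],[-0.0073,-0.0006,0.0307],-1],[[0,-15.2,0],[-0.0129,-0.0007,0.0454],-1],[[0,-20.2,0],[-0.0197,-0.0008,0.0596],-1],[[0,-20.2,0],[-0.0197,-0.0008,0.0596],-1]])

```text
t: 18.1
eef_pos: [601.9, 205.2, 53.1]
tcp_rot: [3.139, 1.132, -2.708]
ft_force: [-1.4, 0.1, -0.5]
opening: 0.406
grip_force: 30.0
```

```bash
python3 asc.py
```

```text
[0.061 0.84  2.399 2.781 1.223 1.534] [-1.4  0.1 -0.5] eye cab [ 1.006e+02 -1.000e-01  2.122e+02]
top [[153.2 200.3]] hook [[152.9, 206.7], [151.7, 195.4]]
cols from 131
184 ..............................................
185 ..............................................
186 ..............................................
187 ..............................................
188 ..............................................
189 ..............................................
190 ..............................................
191 ..............................................
192 .......................++.....................
193 ...................++####+++..................
194 .................+########+++.................
195 ...............++####+++++++++................
196 ..............+####++......+++................
197 .............+####+.........++................
198 .............+###+..........+++...............
199 .............+##+...........+++...............
200 .............+#++..........+++................
201 ..............+++........+###+................
202 ........
[... 1911 characters left out ...]
.................................k...
258 ..............................................
259 ..............................................
260 ..............................................
261 ..............................................
262 ..............................................
263 ..............................................
264 ..............................................
265 ..............................................
266 ..............................................
267 ..............................................
268 ..............................................
269 ..............................................
270 k.............................................
```

Emit:
move_arm(plan=[[[0,0,0],[0,0,0],-0.1],[[0,0,0],[0,0,0],0.1],[[0,0,0],[0,0,0],0.3],[[0,0,0],[0,0,0],0.4],[[0,0,0],[0,0,0],0.4]])

```text
t: 18.82
eef_pos: [602.3, 205.3, 55.2]
tcp_rot: [-3.141, 1.136, -2.705]
ft_force: [-0.3, 0.5, 0.2]
opening: 0.694
grip_force: 0.0
```

Emit:
move_arm(plan=[[[0,0,0],[0,0,-0.015],0.4],[[0,0,0],[0,0,-0.035],0.4],[[0,0,0],[0,0,-0.055],0.4],[[0,0,0],[0,0,-0.075],0.4],[[0,0,0],[0,0,-0.08],0.4]])

```text
t: 19.45
eef_pos: [535.4, 174.1, 89.3]
tcp_rot: [3.141, 1.135, -2.707]
ft_force: [-0.4, -0.3, -0.0]
opening: 0.699
grip_force: 0.0
```

Run:
```python
from fk import *
s,C=st();print(s["joints"].round(3),s["eef_pos"].round(1),s["ft_force"].round(1),s["opening"],s["t"])
a=eyes.read_camera("top")["img"][130:290,60:250,::-1];b=eyes.read_camera("scene")["img"][150:350,300:500,::-1]
cv2.imwrite("pics/c6.png",np.hstack([cv2.resize(a,(400,400)),cv2.resize(b,(400,400))]))
```

```text
[-0.033  0.792  2.584  2.708  1.346  1.464] [535.4 174.1  89.3] [-0.4 -0.3 -0. ] 0.6992837834993272 19.45
```

View pics/c6.png

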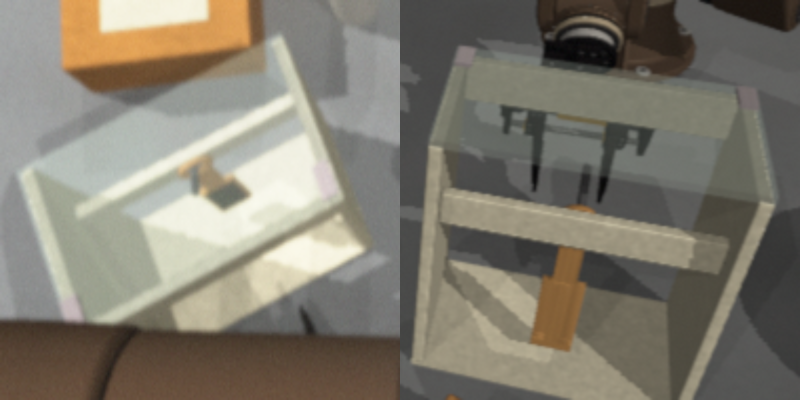

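The file hangs on the hook against the back rail, at scene crop (565,210)–(555,340), and the open gripper is clear. I'll let it settle, check it, and hand in.

Emit:
move_arm(plan=[[[0,0,0],[0,0,-0.01],0.4],[[0,0,0],[0,0,-0.02],0.4],[[0,0,0],[0,0,-0.02],0.4],[[0,0,0],[0,0,-0.02],0.4],[[0,0,0],[0,0,-0.02],0.4]])

```text
t: 20.18
eef_pos: [520.3, 167.1, 97.3]
tcp_rot: [-3.141, 1.136, -2.705]
ft_force: [-0.2, -0.2, -0.8]
opening: 0.697
grip_force: 0.0
```

Emit:
move_arm(plan=[[[0,0,0],[0,0,0],0.4],[[0,0,0],[0,0,0],0.4],[[0,0,0],[0,0,0],0.4],[[0,0,0],[0,0,0],0.4],[[0,0,0],[0,0,0],0.4]])

```text
t: 20.8
eef_pos: [520.1, 167.0, 97.3]
tcp_rot: [-3.141, 1.136, -2.706]
ft_force: [-0.2, -0.6, -1.0]
opening: 0.699
grip_force: 0.0
```

Run:
```python
from fk import *
s,C=st();print(s["eef_pos"].round(1),s["ft_force"].round(1))
A=[]
for i in range(3):
    im=eyes.read_camera("scene")["img"][150:350,300:500].astype(int);o=(im[...,0]-im[...,2]>55);y,x=np.nonzero(o[80:180,55:110]);print(len(x),x.mean().round(2),y.mean().round(2),y.max())
    A.append(im)
print(env.job_done())
```

```text
[520.1 167.   97.3] [-0.2 -0.6 -1. ]
929 24.86 69.82 95
925 24.82 69.89 95
927 24.85 69.78 95
the job is handed in; nothing more can be done
None
```

The file is out from under the tray and hangs still on the cabinet hook; in the pictures the tray, mug and cup showed no visible shift. I never moved near the glasses case, brush or jar, though I did not re-measure them, and I handed the job in at about 21 s.

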